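Press the jaw insert home under the fixture's lip and hold it

TASK

Of the three copper jaw inserts on the plywood board, pick the one whose foot fills the fixture's pocket from side to side with only slight play, set it on the fixture's white strip, and push its tongue straight in under the steel lip against the spring plunger until the insert is fully home, its upright block up against the lip. The spring throws it out again if you let go, so finish while still holding it pressed home. Leave the other two inserts, the steel block, the carton and the screwdriver where they are.

Things in the scene. Friction and masses are not known exactly. Their poses are not given: they have to be found in the camera images.
- insert_40: Copper jaw insert, right size for the 43 mm pocket. Foot 56 (x) x 40 (y) x 8 mm; on it an upright block 34 (x) x 24 (y) mm, top 60 mm above the underside, with a 14 mm wide, 8 mm deep groove across the top. Origin: underside, below the block's centre. Foot spans x -17 (rear) to +39 mm: a 22 mm tongue stands out ahead (+x) of the block. About 0.45 kg. On the board, tongue roughly away from the robot.
- insert_32: Copper jaw insert, look-alike, too narrow, loose in the pocket. Foot 56 (x) x 32 (y) x 8 mm; on it an upright block 34 (x) x 24 (y) mm, top 60 mm above the underside, with a 14 mm wide, 8 mm deep groove across the top. Origin: underside, below the block's centre. Foot spans x -17 (rear) to +39 mm: a 22 mm tongue stands out ahead (+x) of the block. About 0.45 kg. On the board, tongue roughly away from the robot.
- insert_48: Copper jaw insert, look-alike, too wide for the pocket. Foot 56 (x) x 48 (y) x 8 mm; on it an upright block 34 (x) x 24 (y) mm, top 60 mm above the underside, with a 14 mm wide, 8 mm deep groove across the top. Origin: underside, below the block's centre. Foot spans x -17 (rear) to +39 mm: a 22 mm tongue stands out ahead (+x) of the block. About 0.45 kg. On the board, tongue roughly away from the robot.
- fixture: Fixed jig: aluminium plate 190 (x) x 170 mm, its top 28 mm above the table; along its middle a slick white plastic strip 64 mm wide, top 30 mm, x -90 to +45 mm. Origin on the table, under the middle of its steel lip's front edge; x = push-in direction, roughly away from the robot; z up. Plate spans x -95 to 95 mm. A parked clamp with red handle stands on the rear +y corner, to 100 mm above the table, handle overhanging to x = 160 mm.
- lip_top (a point): Top of the steel lip at the middle of its front edge, 49 mm above the table, axes as the fixture's. The lip is 130 mm wide (y), 50 mm deep (x), with screw heads to 55 mm. It roofs a pocket 43 mm wide, 11 mm high (30 to 41 mm above the table), open to -x. Two brass lead-in ears, 8 mm high, flare out over the 25 mm before the mouth, gap about 43 mm at the lip to 56 mm.
- mouth (a point): Middle of the lip's front edge at strip-top level (30 mm above the table), axes as the fixture's. An insert is fully home when its block's front face touches the lip: its origin 17 mm before this point (fixture -x), on the centre line, underside on the strip.
- plunger (a joint): Spring plunger in the pocket, m: 0 = out, 0.008 = the 40 mm insert fully home, 0.010 = limit. At 0 its face is 14 mm behind the lip's front edge, so the tongue meets it with 8 mm to go. It pushes back with 2.5 N at first touch, 6.5 N at 8 mm, plus sliding friction; there the insert's block meets the lip rigidly.
- plunger_tail (a point): End of the plunger's green tail (8 mm thick), on the centre line behind the lip, 35 mm above the table: flush with the rear of the lip block when the plunger is out, standing 8 mm out when home.
- board: Fixed plywood kitting board 130 x 360 x 6 mm, origin at the centre of its underside, long side along its y; the inserts stand on its top in a row in any order, about 110 mm apart.
- steel_block: Loose steel block 75 x 50 x 25 mm, origin at the centre of its underside. Bystander.
- carton: Loose cardboard carton 70 x 90 x 60 mm, origin at the centre of its underside. Bystander.
- screwdriver: Loose screwdriver lying on the table, handle to its -x. Bystander.
Things that resemble listed ones, but are neither listed nor needed, are in the scene too. What is shaped like the insert_40 but purple is not meant.

How it is judged (in metres and radians):
On the way, in this order (a step that is already met when the one before it is completed fails the run):
1. the 40 mm insert is picked up (height (world z) of insert_40 above 0.028 m and contact force between insert_40 and the fingers above 1 N), for 0.1 s.
2. its tongue is under the lip, in the pocket (x of insert_40 in the frame of mouth above -0.035 m and y of insert_40 in the frame of mouth between -0.004 and 0.004 m and z of insert_40 in the frame of mouth between -0.003 and 0.004 m and angle between the x axis of insert_40 and the x axis of fixture, either way round below 0.12 rad), for 0.05 s.
At the end, for the whole second after the job is handed in: The 40 mm insert sits in the pocket with its block within 2.5 mm of the lip, underside on the white strip (within 4 mm), straight (7 degrees, within 4 mm of the centre line) and upright (4.5 degrees), the spring plunger pressed in by more than 5.5 mm, at rest, and the fingers still holding it there (x of insert_40 in the frame of mouth between -0.0195 and -0.013 m and y of insert_40 in the frame of mouth between -0.004 and 0.004 m and z of insert_40 in the frame of mouth between -0.003 and 0.004 m and angle between the x axis of insert_40 and the x axis of fixture, either way round below 0.12 rad and angle between insert_40's own z axis and vertical below 0.08 rad and value of joint plunger above 0.0055 m and contact force between insert_40 and the fingers above 2 N and linear speed of insert_40 below 0.01 m/s); the arm keeps its last pose, push and grip.
It fails at once if the narrow insert is moved by more than 30 mm (distance of insert_32 from where it was at the start of the episode above 0.03 m).
It fails at once if the wide insert is moved by more than 30 mm (distance of insert_48 from where it was at the start of the episode above 0.03 m).
It fails at once if the steel block is moved by more than 30 mm (distance of steel_block from where it was at the start of the episode above 0.03 m).
It fails at once if the carton is moved by more than 30 mm (distance of carton from where it was at the start of the episode above 0.03 m).
It fails at once if the screwdriver is moved by more than 30 mm (distance of screwdriver from where it was at the start of the episode above 0.03 m).
It also fails if it takes over 45 s, if anything falls off the work surface, if the arm or the gripper's body presses on something with over 40 N, if the wrist force passes 120 N, or if a joint passes its speed limit or range.

ROBOT

A 6-joint arm with a two-finger parallel gripper is mounted at the origin on the work surface. World frame = base frame: x ahead of the robot, y to its left, z up, the work surface at z = 0. Lengths are in mm, angles in degrees, forces in N, time in s.
With the tool pointing down it reaches from about 350 to 850 mm from the base axis. Payload 8.1 kg.
Tool frame: the origin (TCP) lies midway between the tips of the shut fingers; the grasp point (between the pads) lies 19 mm behind it; z points along the fingers, y is the line along which they close (so a half turn about z gives the same grasp; the last joint's range is limited). The gripper opens to 85 mm and grips with 20 to 120 N. Pads are 22 mm wide; open, the fingers measure 114 mm over their backs; the gripper's body (76 mm by 85 mm) begins 54 mm behind the grasp point. The pads swing forward as they close: fully open they stand 13 mm farther back than shut.
Start: joints at [66.096, 7.471, 85.268, -0, 87.261, -4.893], TCP at [195.426, 567.287, 231.292] pointing down, gripper open.
Joint ranges: [-169.43, 169.43], [-51.17, 129.36], [1.28, 143.12], [-76.62, 256.62], [0, 156.53], [-152.29, 152.29]. Speed limits (degrees/s): [136.94, 136.94, 159.86, 180, 180, 180].

INTERFACE

Orientations are given as [roll, pitch, yaw] about the fixed x, y, z axes, in that order (R = Rz(yaw) Ry(pitch) Rx(roll)).
In Python, from bench import sense, snapshot, camera_params, hand_in, masks_of, pinpoint gives the robot as it stands.
- The arm moves only by the tool step_arm, never from a script. Its argument "targets" is a list of rows, each an object with "angular": the turn, a rotation vector about the tool's x, y, z scaled (see below), a list of three; "dp": the shift along the tool's x, y, z scaled (see below), a list of three; "fingers": the closure, from 0 (fully open) to 1 (shut). A call has exactly 8 rows; each row is the pose to reach, as a shift and turn from the pose commanded when the call began, along the tool's axes at that moment, turning the shorter way round; what a row does not reach only later rows make up. The controller multiplies each number of a shift by 0.2 m and each number of a turn by 180 degrees. A row lasts 1/8 s, in which the tool goes at most 62.5 mm and 10.7 degrees, less where a joint would pass 70% of its speed; a pose out of reach is approached as far as the arm can. A call with a number of a shift or a turn outside -1 to 1 is refused whole. A call with a gripper value outside its range is refused whole. The fingers move at their own pace and stop on an object; "newtons" is the grip in N (left out, the last holds). Time passes only in rows, so rows that repeat a pose let the fingers close, or fill a call up. It gives the time, the measured TCP pose, the force, the opening and the grip force at its end, in the units of the state.
- sense(): the state, without advancing time (a new reading comes with each control period).
- snapshot(name): name is "side" or "top" or "wrist"; returns the picture (480x640x3 uint8, blue, green, red); there is no depth.
- camera_params(name): a dict with "vfov" (degrees; the focal length in pixels is half the picture's height over the tangent of half this angle, whatever the lens; pixels are square), "cx", "cy" (the principal point, pixels), "R" (3x3) and "t" (3): a world point X has camera coordinates R X + t. Camera axes: x right, y down, z forward; pixel columns grow to the right and rows downward; lengths in mm; the calibration is good to about 2 mm. A picture is of the moment at which its call begins: read the wrist's pose just before it. camera_params takes no time and is no camera call; for the wrist camera it gives the pose at the moment of the call.
- hand_in(): hands the job in; it is judged then, once.
Trained networks look in the newest picture that a camera, given by its name, has taken for a name from the list of things; names that differ only in an ending like _2 or _b are one class to them, and where a whole thing is asked for, a point or a joint stands for the part that bears it (a point fixed in the world has none). Each returns a list of dicts, best first, with "conf" (0 to 1); they miss things now and then, are a little off and sometimes report something else, mostly with a low value. They report only what shows in the picture. A call takes as long as a camera call. They do not tell look-alikes from the thing itself.
- masks_of(camera, label): "pixels" (480x640 bool, what is visible of it) and "at" ([column, row] in pixels, amid what is visible of it).
- pinpoint(camera, label): "at" ([column, row] in pixels: a listed point, or the origin of a listed thing).
The state is a dict: "time": time; "joint_pos": joint angles; "qd": joint speeds; "joint_efforts": joint torques, N m; "tool_pos": TCP position; "tcp_rot": TCP orientation; "ft_force": force on the tool from outside, world axes, zero at the start; "wrist_torque": the same for the moment, N m; "finger_gap": finger opening in mm; "grip_force": force on a finger pad.
Only numpy, scipy, OpenCV 4.12 (cv2) and the standard library are available. Lean on these libraries where they do the work, as an engineer would, in place of code of your own. Each camera call takes 0.05 s, during which the arm holds its last target. There are 200 camera calls.

## Working session

There is one attempt and no reset: what is moved stays moved. The work goes in short steps, Python scripts to look and compute and a tool call to move; the robot and the scene stay as the last step left them, time stands still between calls to the robot, and variables do not carry over. Pictures are saved under pics/ and viewed, at most 10 in all, crops included, and the job is handed in when it is done.

Besides the shell and the picture viewer there is one more tool, called after "Request:" as name([rows], argument=value, ...), one row to a line, values as JSON. step_arm: Moves the arm, as the interface text tells. Its arguments: {"type":"object","properties":{"targets":{"type":"array","items":{"type":"object","properties":{"angular":{"type":"array","items":{"type":"number","minimum":-1,"maximum":1}},"dp":{"type":"array","items":{"type":"number","minimum":-1,"maximum":1}},"fingers":{"type":"number"}}}},"newtons":{"type":"number"}},"required":["targets"]}

```bash
mkdir -p pics; cat > h.py <<'E'
import numpy as np, cv2
from bench import *
def ray(cam,px,P=None):
    P=P or camera_params(cam); R=np.array(P["R"]);t=np.array(P["t"]).ravel()
    f=240/np.tan(np.radians(P["vfov"])/2)
    d=R.T@np.array([(px[0]-P["cx"])/f,(px[1]-P["cy"])/f,1.]); return -R.T@t,d
def at_z(cam,px,z,P=None):
    c,d=ray(cam,px,P); return c+d*(z-c[2])/d[2]
def proj(cam,X,P=None):
    P=P or camera_params(cam); R=np.array(P["R"]);t=np.array(P["t"]).ravel()
    f=240/np.tan(np.radians(P["vfov"])/2); c=R@np.array(X,float)+t
    return c[:2]/c[2]*f+[P["cx"],P["cy"]]
E
python3 - <<'E'
from h import *
np.set_printoptions(precision=1,suppress=True)
a=snapshot("top");b=snapshot("side")
cv2.imwrite("pics/top.png",a);cv2.imwrite("pics/side.png",b)
print(camera_params("top"))
for l,z in [("insert_40",6),("insert_32",6),("insert_48",6),("mouth",30),("lip_top",49),("fixture",0),("plunger_tail",35),("board",0),("steel_block",0),("carton",0),("screwdriver",5)]:
    for r in pinpoint("top",l)[:4]: print(l,round(r["conf"],2),np.array(r["at"]),at_z("top",r["at"],z))
E
```

```text
{'vfov': 51.185723216474486, 'cx': 312.9033951994964, 'cy': 237.98920068311457, 'R': array([[-0. , -1. , -0. ],
       [-1. ,  0. , -0.1],
       [ 0.1,  0. , -1. ]]), 't': array([   7.9,  563.2, 1311.2])}
insert_40 0.82 [396.2 309.5] [ 369.8 -220.7    6. ]
insert_40 0.77 [446.9 302.8] [ 385.8 -357.5    6. ]
insert_40 0.73 [401.3 246.8] [ 538.6 -239.9    6. ]
insert_40 0.59 [360.1 247.2] [ 539.  -127.8    6. ]
insert_32 0.82 [396.2 309.5] [ 369.8 -220.7    6. ]
insert_32 0.77 [446.9 302.8] [ 385.8 -357.5    6. ]
insert_32 0.73 [401.3 246.8] [ 538.6 -239.9    6. ]
insert_32 0.59 [360.1 247.2] [ 539.  -127.8    6. ]
insert_48 0.82 [396.2 309.5] [ 369.8 -220.7    6. ]
insert_48 0.77 [446.9 302.8] [ 385.8 -357.5    6. ]
insert_48 0.73 [401.3 246.8] [ 538.6 -239.9    6. ]
insert_48 0.59 [360.1 247.2] [ 539.  -127.8    6. ]
mouth 0.79 [275.  225.6] [598.2 101.6  30. ]
lip_top 0.94 [275.5 230.2] [583.4  98.9  49. ]
fixture 0.88 [277.  228.4] [594.5  98.4   0. ]
board 0.73 [406.1 247.5] [ 537. -254.    0.]
steel_block 0.85 [189.  307.2] [383.3 337.3   0. ]
steel_block 0.59 [371.5 172.8] [ 746.5 -165.     0. ]
steel_block 0.4 [359.7 248.2] [ 536.8 -127.2    0. ]
carton 0.84 [370.  169.9] [ 754.8 -161.     0. ]
screwdriver 0.66 [442.1 196.1] [ 677.2 -356.9    5. ]
```

View pics/top.png

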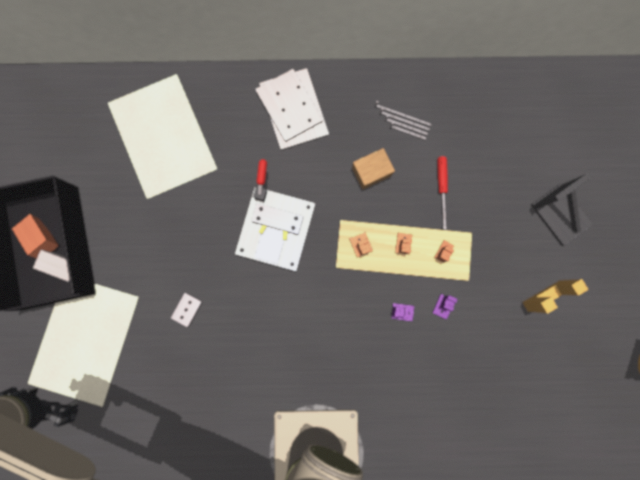

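View pics/side.png

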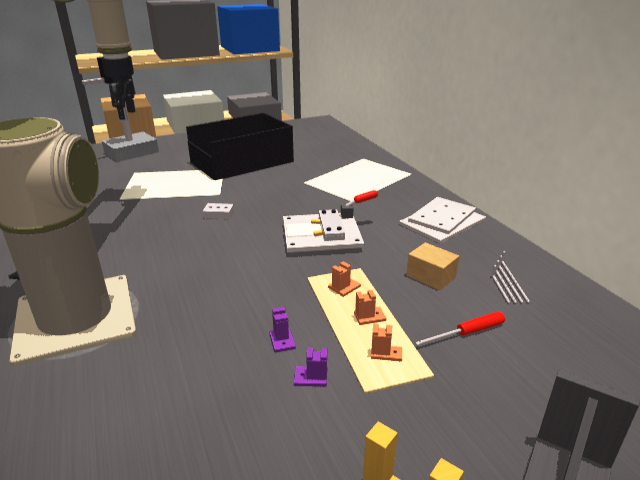

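The top view shows three copper inserts on the board at about (360,245), (404,243) and (446,252). The fixture is at (275,230), and the purple decoys are off the board at (403,312) and (446,303). Next I need the tool axes and the wrist camera offset.

```bash
cat >> h.py <<'E'
from scipy.spatial.transform import Rotation as Ro
def tool():
    s=sense(); return np.array(s["tool_pos"]),Ro.from_euler("xyz",s["tcp_rot"],degrees=True),s
E
python3 - <<'E'
from h import *
np.set_printoptions(precision=2,suppress=True)
p,R,s=tool();print(s["time"],p,s["tcp_rot"]);print(R.as_matrix())
P=camera_params("wrist");c=-np.array(P["R"]).T@P["t"];print(P["vfov"],"cam in tool",R.inv().apply(c-p));print(np.array(P["R"])@R.as_matrix())
for t in [(200,300,330),(400,0,330),(470,-230,330)]: print(t,R.inv().apply(np.array(t)-p)/200)
E
```

```text
0.65 [195.44 567.31 231.33] [180.    -0.   160.99]
[[-0.95  0.33  0.  ]
 [ 0.33  0.95  0.  ]
 [ 0.    0.   -1.  ]]
58.92162665377209 cam in tool [  77.3     0.2  -142.83]
[[-0.    1.    0.  ]
 [-0.95 -0.   -0.31]
 [-0.31 -0.    0.95]]
(200, 300, 330) [-0.46 -1.26 -0.49]
(400, 0, 330) [-1.89 -2.35 -0.49]
(470, -230, 330) [-2.6  -3.32 -0.49]
```

Request:
step_arm([
  {"dp": [-0.2,-0.25,0],"fingers": 0},
  {"dp": [-0.4,-0.5,0],"fingers": 0},
  {"dp": [-0.6,-0.7,0],"fingers": 0},
  {"dp": [-0.7,-0.85,0],"fingers": 0},
  {"dp": [-0.7,-0.85,0],"fingers": 0},
  {"dp": [-0.7,-0.85,0],"fingers": 0},
  {"dp": [-0.7,-0.85,0],"fingers": 0},
  {"dp": [-0.7,-0.85,0],"fingers": 0},
])

```text
validation failed for argument at $.ta...
```

Request:
step_arm([
  {"dp": [-0.2,-0.25,0],"fingers": 0},
  {"dp": [-0.4,-0.5,0],"fingers": 0},
  {"dp": [-0.6,-0.75,0],"fingers": 0},
  {"dp": [-0.75,-0.95,0],"fingers": 0},
  {"dp": [-0.75,-0.95,0],"fingers": 0},
  {"dp": [-0.75,-0.95,0],"fingers": 0},
  {"dp": [-0.75,-0.95,0],"fingers": 0},
  {"dp": [-0.75,-0.95,0],"fingers": 0},
])

```text
validation failed for argument at $.ta...
```

Request:
step_arm([
  {"dp": [-0.2,-0.25,0],"fingers": 0},
  {"dp": [-0.4,-0.5,0],"fingers": 0},
  {"dp": [-0.6,-0.75,0],"fingers": 0},
  {"dp": [-0.75,-0.95,0],"fingers": 0},
  {"dp": [-0.75,-0.95,0],"fingers": 0},
  {"dp": [-0.75,-0.95,0],"fingers": 0},
  {"dp": [-0.75,-0.95,0],"fingers": 0},
  {"dp": [-0.75,-0.95,0],"fingers": 0},
])

```text
validation failed for argument at $.ta...
```

Request:
step_arm([
  {"dp": [-0.2,-0.25,0],"angular": [0,0,-0.05],"fingers": 0},
  {"dp": [-0.4,-0.5,0.1],"angular": [0,0,-0.1],"fingers": 0},
  {"dp": [-0.5,-0.58,0.15],"angular": [0,0,-0.106],"fingers": 0},
  {"dp": [-0.5,-0.58,0.15],"angular": [0,0,-0.106],"fingers": 0},
  {"dp": [-0.5,-0.58,0.15],"angular": [0,0,-0.106],"fingers": 0},
  {"dp": [-0.5,-0.58,0.15],"angular": [0,0,-0.106],"fingers": 0},
  {"dp": [-0.5,-0.58,0.15],"angular": [0,0,-0.106],"fingers": 0},
  {"dp": [-0.5,-0.58,0.15],"angular": [0,0,-0.106],"fingers": 0},
])

```text
time: 1.65
tool_pos: [251.9, 425.5, 201.4]
tcp_rot: [180.0, -0.0, -179.9]
ft_force: [-0.3, 0.1, -0.1]
finger_gap: 85.4
grip_force: 0.0
```

```bash
python3 - <<'E'
from h import *
np.set_printoptions(precision=1,suppress=True)
p,R,s=tool();P=camera_params("wrist");a=snapshot("wrist");cv2.imwrite("pics/w1.png",a)
print(s["time"],p,s["tcp_rot"],s["ft_force"])
for r in pinpoint("wrist","insert_40")[:5]: print(r["conf"],np.array(r["at"]),at_z("wrist",r["at"],6,P))
E
```

```text
1.65 [251.9 425.5 201.4] [ 180.    -0.  -179.9] [-0.3  0.1 -0.1]
```

View pics/w1.png

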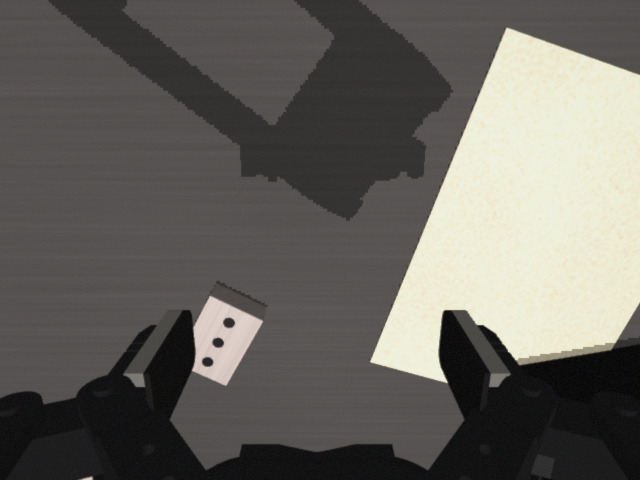

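The picture shows the steel block at about (228,335) and a sheet of paper. Every row has to carry an "angular" entry, so I'm resending from here. The tool yaw is 180 now.

Request:
step_arm([
  {"dp": [-0.1,-0.3,0],"angular": [0,0,0],"fingers": 0},
  {"dp": [-0.2,-0.6,0],"angular": [0,0,0],"fingers": 0},
  {"dp": [-0.3,-0.9,0],"angular": [0,0,0],"fingers": 0},
  {"dp": [-0.35,-1,0],"angular": [0,0,0],"fingers": 0},
  {"dp": [-0.35,-1,0],"angular": [0,0,0],"fingers": 0},
  {"dp": [-0.35,-1,0],"angular": [0,0,0],"fingers": 0},
  {"dp": [-0.35,-1,0],"angular": [0,0,0],"fingers": 0},
  {"dp": [-0.35,-1,0],"angular": [0,0,0],"fingers": 0},
])

```text
time: 2.75
tool_pos: [322.0, 225.8, 201.2]
tcp_rot: [-180.0, -0.0, -179.8]
ft_force: [-0.1, -0.5, 0.1]
finger_gap: 85.5
grip_force: 0.0
```

Request:
step_arm([
  {"dp": [-0.1,-0.3,0],"angular": [0,0,0],"fingers": 0},
  {"dp": [-0.2,-0.6,0],"angular": [0,0,0],"fingers": 0},
  {"dp": [-0.3,-0.9,0],"angular": [0,0,0],"fingers": 0},
  {"dp": [-0.4,-1,0],"angular": [0,0,0],"fingers": 0},
  {"dp": [-0.4,-1,0],"angular": [0,0,0],"fingers": 0},
  {"dp": [-0.4,-1,0],"angular": [0,0,0],"fingers": 0},
  {"dp": [-0.4,-1,0],"angular": [0,0,0],"fingers": 0},
  {"dp": [-0.4,-1,0],"angular": [0,0,0],"fingers": 0},
])

```text
time: 3.75
tool_pos: [402.4, 26.1, 201.3]
tcp_rot: [180.0, 0.0, -179.8]
ft_force: [-0.9, 0.3, -0.9]
finger_gap: 85.2
grip_force: 0.0
```

Request:
step_arm([
  {"dp": [-0.1,-0.3,0],"angular": [0,0,0],"fingers": 0},
  {"dp": [-0.2,-0.6,0],"angular": [0,0,0],"fingers": 0},
  {"dp": [-0.3,-0.9,0],"angular": [0,0,0],"fingers": 0},
  {"dp": [-0.4,-1,0],"angular": [0,0,0],"fingers": 0},
  {"dp": [-0.4,-1,0],"angular": [0,0,0],"fingers": 0},
  {"dp": [-0.4,-1,0],"angular": [0,0,0],"fingers": 0},
  {"dp": [-0.4,-1,0],"angular": [0,0,0],"fingers": 0},
  {"dp": [-0.4,-1,0],"angular": [0,0,0],"fingers": 0},
])

```text
time: 4.75
tool_pos: [482.8, -173.9, 201.6]
tcp_rot: [-180.0, 0.0, -179.9]
ft_force: [-0.2, -0.7, -0.1]
finger_gap: 85.6
grip_force: 0.0
```

```bash
python3 - <<'E'
from h import *
np.set_printoptions(precision=1,suppress=True)
p,R,s=tool();P=camera_params("wrist");a=snapshot("wrist");cv2.imwrite("pics/w2.png",a)
print(s["time"],p,s["tcp_rot"],s["ft_force"])
for r in pinpoint("wrist","insert_40")[:5]: print(r["conf"],np.array(r["at"]),at_z("wrist",r["at"],6,P))
E
```

```text
4.75 [ 482.8 -173.9  201.6] [-180.     0.  -179.9] [-0.2 -0.7 -0.1]
0.9 [110.4 232.3] [ 515.9 -347.3    6. ]
0.64 [250.6  36.5] [ 365.5 -222.8    6. ]
0.63 [237.3 257.9] [ 538.7 -242.2    6. ]
```

View pics/w2.png

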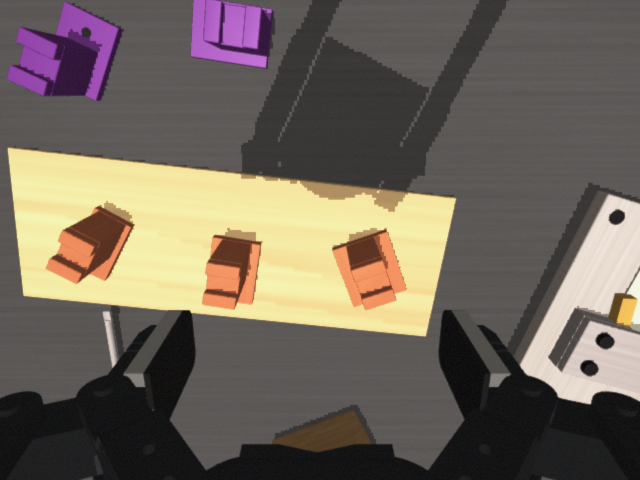

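The three inserts show at (95,245), (233,270) and (370,268), with the robot side at the top of the picture. I'll fit the silhouette of the known geometry for each width.

```bash
cat >> h.py <<'E'
from scipy.optimize import minimize
def sil(cam,P,x,y,yaw,z,W,S=4,roi=None):
    c,s=np.cos(yaw),np.sin(yaw); m=np.zeros((480*S,640*S),np.uint8)
    for (x0,x1,w,z0,z1) in [(-17,39,W,0,8),(-17,17,24,8,60)]:
        pts=[proj(cam,[x+c*a-s*b,y+s*a+c*b,z+h],P) for a in(x0,x1) for b in(-w/2,w/2) for h in(z0,z1)]
        cv2.fillConvexPoly(m,cv2.convexHull((np.array(pts)*S+S/2).round().astype(np.int32)),255)
    return cv2.resize(m,(640,480),interpolation=cv2.INTER_AREA)/255.
def fit(cam,P,mask,z,W,x,y,yaw):
    m=mask.astype(float)
    f=lambda v:np.abs(sil(cam,P,x+v[0]*5,y+v[1]*5,yaw+v[2]*.1,z,W)-m).sum()
    best=None
    r=minimize(f,[0,0,0],method="Nelder-Mead",options=dict(initial_simplex=[[0,0,0],[1.2,0,0],[0,1.2,0],[0,0,2]],xatol=.02,fatol=1,maxfev=110))
    v=r.x; return r.fun,x+v[0]*5,y+v[1]*5,np.degrees(yaw+v[2]*.1)
E
python3 - <<'E'
from h import *
P=camera_params("wrist");a=cv2.imread("pics/w2.png")
h=cv2.cvtColor(a,cv2.COLOR_BGR2HSV)
m=((h[...,0]<=13)&(h[...,1]>110)&(h[...,2]>30)).astype(np.uint8)
m=cv2.morphologyEx(m,cv2.MORPH_OPEN,np.ones((3,3)));n,L,st,ce=cv2.connectedComponentsWithStats(m)
for i in range(1,n):
    if st[i,4]<800 or ce[i,1]>330: continue
    print(st[i],ce[i].round())
    g=at_z("wrist",ce[i],25,P)
    for W in(32,40,48): print(W,np.round(min((fit("wrist",P,L==i,6,W,g[0],g[1],np.radians(y0)) for y0 in(-25,5,30)),key=lambda r:r[0]),1))
E
```

```text
[  47  207   86   76 3916] [ 90. 246.]
32 [ 291.6  515.  -348.6  -33.5]
40 [ 618.3  514.6 -348.6  -38. ]
48 [1045.3  517.2 -346.8  -52.6]
[ 333  231   73   78 3792] [370. 270.]
32 [ 857.7  536.9 -136.7   40.3]
40 [ 620.7  536.  -133.7   20.9]
48 [ 156.7  536.  -133.9   20.3]
[ 203  236   58   73 3318] [231. 272.]
32 [ 315.7  537.  -242.3   -6.6]
40 [ 201.1  536.8 -243.7  -11.3]
48 [ 687.8  537.1 -244.2   -9.7]
```

The middle insert matches 40 mm, the left one 32 and the right one 48. I'm moving above the middle one.

Request:
step_arm([
  {"dp": [-0.14,-0.17,0.1],"angular": [0,0,0.03],"fingers": 0},
  {"dp": [-0.27,-0.345,0.3],"angular": [0,0,0.058],"fingers": 0},
  {"dp": [-0.27,-0.345,0.3],"angular": [0,0,0.058],"fingers": 0},
  {"dp": [-0.27,-0.345,0.3],"angular": [0,0,0.058],"fingers": 0},
  {"dp": [-0.27,-0.345,0.3],"angular": [0,0,0.058],"fingers": 0},
  {"dp": [-0.27,-0.345,0.3],"angular": [0,0,0.058],"fingers": 0},
  {"dp": [-0.27,-0.345,0.3],"angular": [0,0,0.058],"fingers": 0},
  {"dp": [-0.27,-0.345,0.3],"angular": [0,0,0.058],"fingers": 0},
])

```text
time: 5.85
tool_pos: [537.1, -243.6, 141.9]
tcp_rot: [-180.0, 0.1, 169.6]
ft_force: [0.6, -0.3, 0.3]
finger_gap: 85.1
grip_force: 0.0
```

```bash
cat >> h.py <<'E'
def copper(a,roi):
    h=cv2.cvtColor(a,cv2.COLOR_BGR2HSV)
    m=((h[...,0]<=13)&(h[...,1]>110)&(h[...,2]>30)).astype(np.uint8)
    m=cv2.morphologyEx(m,cv2.MORPH_OPEN,np.ones((3,3)));n,L,st,ce=cv2.connectedComponentsWithStats(m)
    i=min((i for i in range(1,n) if st[i,4]>800),key=lambda i:np.hypot(*(ce[i]-roi)))
    return L==i
E
python3 - <<'E'
from h import *
p,R,s=tool();P=camera_params("wrist");a=snapshot("wrist");cv2.imwrite("pics/w3.png",a)
print(s["time"],p,s["tcp_rot"],s["ft_force"])
m=copper(a,proj("wrist",[537,-243,30],P));print(m.sum())
for W in(32,40,48): print(W,np.round(min((fit("wrist",P,m,6,W,537,-243,np.radians(y0)) for y0 in(-10,0)),key=lambda r:r[0]),1))
E
```

```text
5.85 [ 537.13421398 -243.55875726  141.8931815 ] [-1.79981642e+02  5.14235074e-02  1.69642708e+02] [ 0.55805798 -0.27869379  0.28327761]
4795
32 [ 854.3  536.4 -245.    -1.3]
40 [ 169.1  536.5 -243.4  -10.1]
48 [1146.   536.8 -243.9   -9.4]
```

View pics/w3.png

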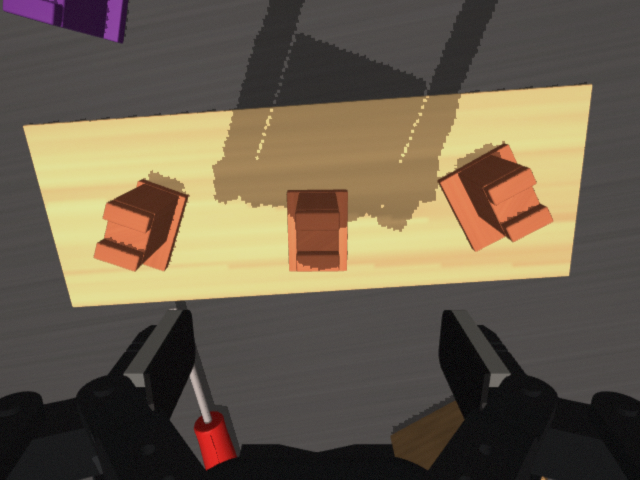

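```bash
python3 - <<'E'
from h import *
P=camera_params("wrist");a=cv2.imread("pics/w3.png");m=copper(a,proj("wrist",[537,-243,30],P))
print(np.round(fit("wrist",P,m,6,40,550,-245,np.radians(170)),1))
for q in [(-17,-12,60),(-17,12,60),(17,12,60),(-17,-20,8),(-17,-20,0),(39,-20,8)]:
    c,s=np.cos(-.176),np.sin(-.176);print(q,proj("wrist",[536.5+c*q[0]-s*q[1],-243.4+s*q[0]+c*q[1],6+q[2]],P).round())
print("mouth");
for l,z in [("mouth",30),("lip_top",49),("fixture",0)]:
    print(l)
b=cv2.resize(a[170:300,250:400],None,fx=4,fy=4,interpolation=cv2.INTER_CUBIC);b=np.clip(b*1.6,0,255).astype(np.uint8);cv2.imwrite("pics/w3c.png",b)
E
```

```text
[1692.   558.1 -247.4  170.1]
(-17, -12, 60) [294. 212.]
(-17, 12, 60) [340. 212.]
(17, 12, 60) [339. 271.]
(-17, -20, 8) [286. 191.]
(-17, -20, 0) [287. 188.]
(39, -20, 8) [288. 271.]
mouth
mouth
lip_top
fixture
```

View pics/w3c.png

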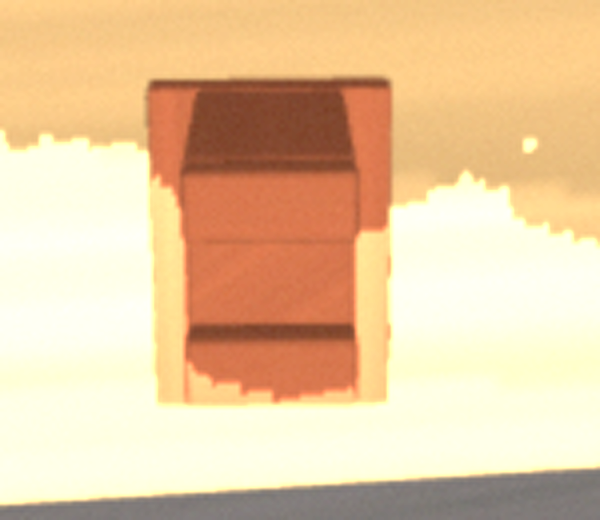

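The crop confirms it: the block is flush with the foot's robot-side edge, so the tongue points away from the robot. I'm descending to TCP z of about 28 and gripping.

Request:
step_arm([
  {"dp": [0,0,0.25],"angular": [0,0,0],"fingers": 0},
  {"dp": [0,0,0.45],"angular": [0,0,0],"fingers": 0},
  {"dp": [0,0,0.57],"angular": [0,0,0],"fingers": 0},
  {"dp": [0,0,0.57],"angular": [0,0,0],"fingers": 0},
  {"dp": [0,0,0.57],"angular": [0,0,0],"fingers": 1},
  {"dp": [0,0,0.57],"angular": [0,0,0],"fingers": 1},
  {"dp": [0,0,0.57],"angular": [0,0,0],"fingers": 1},
  {"dp": [0,0,0.57],"angular": [0,0,0],"fingers": 1},
], newtons=70)

```text
time: 6.9
tool_pos: [537.7, -244.0, 28.5]
tcp_rot: [-180.0, 0.1, 169.6]
ft_force: [-0.4, 0.7, 5.9]
finger_gap: 23.0
grip_force: 69.7
```

Request:
step_arm([
  {"dp": [0,0,0],"angular": [0,0,0],"fingers": 1},
  {"dp": [0,0,0],"angular": [0,0,0],"fingers": 1},
  {"dp": [0,0,-0.1],"angular": [0,0,0],"fingers": 1},
  {"dp": [0,0,-0.3],"angular": [0,0,0],"fingers": 1},
  {"dp": [0,0,-0.5],"angular": [0,0,0],"fingers": 1},
  {"dp": [0,0,-0.7],"angular": [0,0,0],"fingers": 1},
  {"dp": [0,0,-0.8],"angular": [0,0,0],"fingers": 1},
  {"dp": [0,0,-0.8],"angular": [0,0,0],"fingers": 1},
])

```text
time: 7.9
tool_pos: [537.8, -244.1, 189.0]
tcp_rot: [-179.9, 0.2, 169.6]
ft_force: [0.1, -0.5, -5.2]
finger_gap: 23.2
grip_force: 69.6
```

```bash
python3 - <<'E'
from h import *
np.set_printoptions(precision=1,suppress=True)
P0=camera_params("top");f=240/np.tan(np.radians(P0["vfov"])/2)
a=cv2.imread("pics/top.png")
snapshot("top")
for l,z in [("fixture",0),("mouth",30),("lip_top",49),("plunger_tail",35)]:
    for r in pinpoint("top",l)[:2]: print(l,r["conf"],r["at"],at_z("top",r["at"],z))
p,R,s=tool();print(s["time"],p,s["tcp_rot"],s["ft_force"],s["finger_gap"],s["grip_force"])
# plate outline: bright pixels near fixture
g=cv2.cvtColor(a,cv2.COLOR_BGR2GRAY);m=np.zeros_like(g);m[180:280,225:325]=(g[180:280,225:325]>110)
n,L,st,ce=cv2.connectedComponentsWithStats(m);i=1+st[1:,4].argmax();c,_=cv2.findContours((L==i).astype(np.uint8),0,1)
r=cv2.minAreaRect(max(c,key=cv2.contourArea));b=cv2.boxPoints(r);print(r);print(np.array([at_z("top",q,28) for q in b]))
E
```

```text
fixture 0.92 [276.0, 228.0] [595.6 101.2   0. ]
mouth 0.87 [274.9, 227.2] [593.9 101.9  30. ]
lip_top 0.78 [271.0, 230.9] [581.7 110.8  49. ]
8.15 [ 535.8 -243.   184.8] [179.9  -0.2 169.6] [-0.2 -0.9 -5.9] 23.086300998706957 69.58504613488913
((274.9622802734375, 227.63204956054688), (65.93306732177734, 74.31205749511719), 15.945394515991211)
[[522.6 214.3  28. ]
 [716.4 159.6  28. ]
 [664.2 -11.9  28. ]
 [472.   45.3  28. ]]
```

Request:
step_arm([
  {"dp": [0.01,0.2,0],"angular": [0,0,0],"fingers": 1},
  {"dp": [0.02,0.45,0],"angular": [0,0,0],"fingers": 1},
  {"dp": [0.04,0.7,0],"angular": [0,0,0],"fingers": 1},
  {"dp": [0.05,0.9,0],"angular": [0,0,0],"fingers": 1},
  {"dp": [0.05,1,0],"angular": [0,0,0],"fingers": 1},
  {"dp": [0.05,1,0],"angular": [0,0,0],"fingers": 1},
  {"dp": [0.05,1,0],"angular": [0,0,0],"fingers": 1},
  {"dp": [0.05,1,0],"angular": [0,0,0],"fingers": 1},
])

```text
time: 9.15
tool_pos: [563.0, -46.3, 187.1]
tcp_rot: [-180.0, -0.0, 169.5]
ft_force: [-1.2, -0.6, -5.3]
finger_gap: 23.2
grip_force: 70.0
```

Request:
step_arm([
  {"dp": [0.01,0.2,0],"angular": [0,0,0.01],"fingers": 1},
  {"dp": [0.02,0.45,0],"angular": [0,0,0.02],"fingers": 1},
  {"dp": [0.04,0.65,0],"angular": [0,0,0.031],"fingers": 1},
  {"dp": [0.05,0.75,0],"angular": [0,0,0.031],"fingers": 1},
  {"dp": [0.05,0.75,0],"angular": [0,0,0.031],"fingers": 1},
  {"dp": [0.05,0.75,0],"angular": [0,0,0.031],"fingers": 1},
  {"dp": [0.05,0.75,0],"angular": [0,0,0.031],"fingers": 1},
  {"dp": [0.05,0.75,0],"angular": [0,0,0.031],"fingers": 1},
])

```text
time: 10.15
tool_pos: [580.4, 103.4, 187.3]
tcp_rot: [-180.0, 0.0, 164.0]
ft_force: [-0.0, 0.4, -4.5]
finger_gap: 23.2
grip_force: 70.4
```

```bash
python3 - <<'E'
from h import *
np.set_printoptions(precision=1,suppress=True)
p,R,s=tool();P=camera_params("wrist");a=snapshot("wrist");cv2.imwrite("pics/w4.png",a)
print(s["time"],p,s["tcp_rot"],s["ft_force"],s["finger_gap"])
for l,z in [("fixture",0),("mouth",30),("lip_top",49),("plunger_tail",35)]:
    for r in pinpoint("wrist",l)[:2]: print(l,r["conf"],np.array(r["at"]),at_z("wrist",r["at"],z,P))
E
```

```text
10.15 [580.4 103.4 187.3] [-180.    0.  164.] [-0.   0.4 -4.5] 23.21518581950315
fixture 0.84 [319.4 207.1] [589.4 102.8   0. ]
mouth 0.65 [320.2 220.3] [591.7 102.6  30. ]
mouth 0.38 [320.5 206.8] [581.9 105.7  30. ]
lip_top 0.63 [321.5 228.3] [592.1 103.3  49. ]
```

View pics/w4.png

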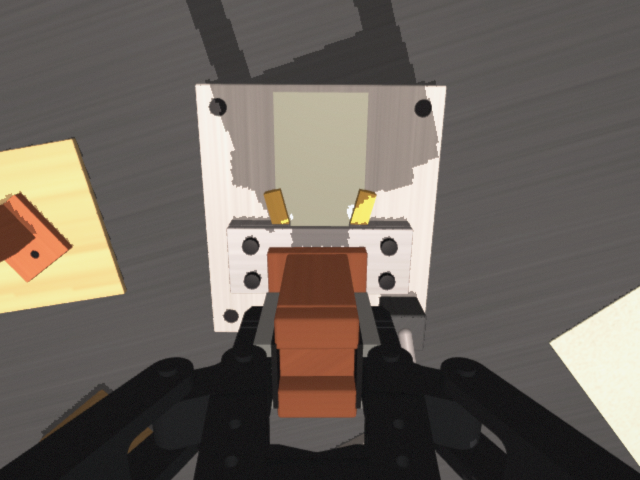

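The wrist view shows the ears at (277,207) and (363,207), the lip front edge at row 228, the strip at columns 273-367, and the held insert's foot rear edge at row 249, columns 268-367. Next I measure the centre line, yaw and mouth, and where the insert sits in the hand.

```bash
python3 - <<'E'
from h import *
np.set_printoptions(precision=2,suppress=True)
P=camera_params("wrist");a=cv2.imread("pics/w4.png");g=cv2.GaussianBlur(a,(3,3),0).astype(float)
p=np.array([580.4,103.4,187.3]);R=Ro.from_euler("xyz",[-180,0,164],degrees=True)
Ri=R.inv();T=lambda px,z:Ri.apply(at_z("wrist",px,z,P)-p)
def edge(line,lo,hi,axis,ch=None):
    v=(g[line,:] if axis==0 else g[:,line])[lo:hi]; d=np.abs(np.gradient(v,axis=0)).sum(1); k=d.argmax()
    w=d[max(0,k-2):k+3]; return lo+max(0,k-2)+(w*np.arange(len(w))).sum()/w.sum()
print("cx",P["cx"])
for name,lo,hi,z in [("stripL",264,284,30),("stripR",357,377,30),("plateL",185,216,28),("plateR",425,455,28)]:
    q=np.array([T((edge(r,lo,hi,0),r),z) for r in range(100,185,4)]); 
    k=np.polyfit(q[:,0],q[:,1],1); res=np.abs(q[:,1]-np.polyval(k,q[:,0])); ok=res<np.median(res)*2+.1
    k=np.polyfit(q[ok,0],q[ok,1],1);print(name,"slope deg",np.degrees(np.arctan(k[0])),"y at x=-10",np.polyval(k,-10),ok.sum())
for nm,cols,z,lo,hi in [("plate front",range(240,400,8),28,75,97),("lip top front",list(range(232,270,4))+list(range(375,408,4)),49,222,236),("lip bottom-ish",range(292,350,4),30,218,240)]:
    q=np.array([T((c,edge(c,lo,hi,1)),z) for c in cols]);k=np.polyfit(q[:,1],q[:,0],1);res=np.abs(q[:,0]-np.polyval(k,q[:,1]));ok=res<np.median(res)*2+.1
    k=np.polyfit(q[ok,1],q[ok,0],1);print(nm,"slope",np.degrees(np.arctan(k[0])),"x at y=0",k[1],ok.sum(),"rows",np.median([edge(c,lo,hi,1) for c in cols]))
# held insert: underside z = p_z-22.5, foot top 8 higher
zt=p[2]-22.5+8
for r in (252,256,260,265): print("foot sides",T((edge(r,260,276,0),r),zt),T((edge(r,358,378,0),r),zt))
q=np.array([T((c,edge(c,243,252,1)),zt-8) for c in range(275,362,6)]);print("rear bottom",np.polyfit(q[:,1],q[:,0],1))
q=np.array([T((c,edge(c,243,256,1)),zt) for c in range(275,362,6)]);print("rear top",np.polyfit(q[:,1],q[:,0],1))
zz=zt+52
for r in (330,345,360,380,400): print("block sides",T((edge(r,268,284,0),r),zz),T((edge(r,350,365,0),r),zz))
E
```

```text
cx 316.57151229034906
stripL slope deg 0.299537099076302 y at x=-10 -29.56773619517547 22
stripR slope deg 0.36255735019442803 y at x=-10 34.40755360714986 22
plateL slope deg 0.4689783168618086 y at x=-10 -82.21602316879752 18
plateR slope deg 0.34675617369191974 y at x=-10 87.02673041732524 19
plate front slope -0.3187975139823284 x at y=0 83.87117772915956 20 rows 84.26878612716763
lip top front slope -0.3331065401135109 x at y=0 -11.156604163586648 18 rows 228.81042654028437
lip bottom-ish slope -0.8753580808372652 x at y=0 -14.671141660278368 14 rows 225.20815450643778
foot sides [ 18.17 -19.    14.5 ] [18.18 20.27 14.5 ]
foot sides [ 16.48 -19.24  14.5 ] [16.48 20.63 14.5 ]
foot sides [ 14.78 -19.27  14.5 ] [14.78 20.58 14.5 ]
foot sides [ 12.63 -19.3   14.5 ] [12.63 20.61 14.5 ]
rear bottom [ 0.   17.53]
rear top [ 0.   20.43]
block sides [ 14.33 -11.16 -37.5 ] [ 14.34  12.33 -37.5 ]
block sides [  9.47 -12.57 -37.5 ] [  9.48  13.79 -37.5 ]
block sides [  4.49 -10.11 -37.5 ] [  4.5   11.37 -37.5 ]
block sides [ -2.35 -10.38 -37.5 ] [ -2.34  11.6  -37.5 ]
block sides [ -9.43 -10.91 -37.5 ] [ -9.42  12.18 -37.5 ]
```

Request:
step_arm([
  {"dp": [0.2,0.005,0],"angular": [0,0,0.002],"fingers": 1},
  {"dp": [0.285,0.01,0.1],"angular": [0,0,0.002],"fingers": 1},
  {"dp": [0.285,0.01,0.3],"angular": [0,0,0.002],"fingers": 1},
  {"dp": [0.285,0.01,0.5],"angular": [0,0,0.002],"fingers": 1},
  {"dp": [0.285,0.01,0.6],"angular": [0,0,0.002],"fingers": 1},
  {"dp": [0.285,0.01,0.64],"angular": [0,0,0.002],"fingers": 1},
  {"dp": [0.285,0.01,0.64],"angular": [0,0,0.002],"fingers": 1},
  {"dp": [0.285,0.01,0.64],"angular": [0,0,0.002],"fingers": 1},
])

```text
time: 11.4
tool_pos: [527.3, 122.0, 60.8]
tcp_rot: [179.9, 0.1, 163.7]
ft_force: [0.4, -0.3, -4.8]
finger_gap: 22.7
grip_force: 70.5
```

```bash
python3 - <<'E'
from h import *
np.set_printoptions(precision=1,suppress=True)
p,R,s=tool();P=camera_params("wrist");a=snapshot("wrist");cv2.imwrite("pics/w5.png",a)
print(s["time"],p,s["tcp_rot"],s["ft_force"],s["finger_gap"])
E
```

```text
11.4 [527.3 122.   60.8] [179.9   0.1 163.7] [ 0.4 -0.3 -4.8] 22.695679892023076
```

View pics/w5.png

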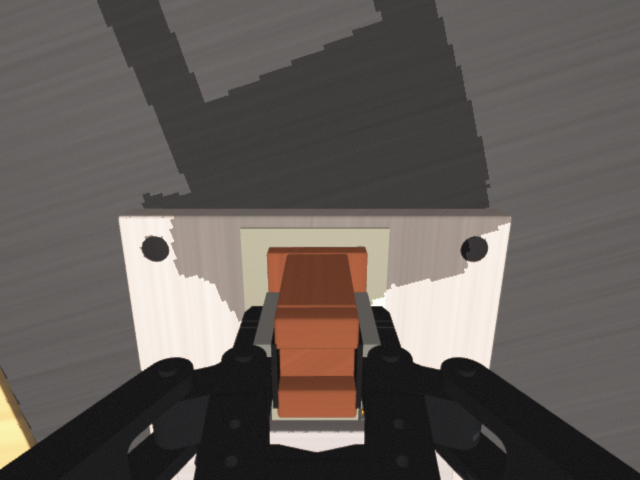

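The strip spans columns 241-389 around the foot at 268-367. I'll measure the offset.

```bash
python3 - <<'E'
from h import *
np.set_printoptions(precision=2,suppress=True)
P=camera_params("wrist");a=cv2.imread("pics/w5.png");g=cv2.GaussianBlur(a,(3,3),0).astype(float)
p,R,s=tool();Ri=R.inv();T=lambda px,z:Ri.apply(at_z("wrist",px,z,P)-p)
def edge(line,lo,hi,axis=0):
    v=(g[line,:] if axis==0 else g[:,line])[lo:hi]; d=np.abs(np.gradient(v,axis=0)).sum(1); k=d.argmax()
    w=d[max(0,k-2):k+3]; return lo+max(0,k-2)+(w*np.arange(len(w))).sum()/w.sum()
print(p,s["tcp_rot"])
for n,w,z,rs in [("strip",(232,250,380,398),30,range(234,268,5)),("foot",(260,276,358,376),p[2]-14.5,range(254,270,4)),("plate",(110,140,490,520),28,range(220,262,6))]:
    q=np.array([[T((edge(r,*w[:2]),r),z)[:2],T((edge(r,*w[2:]),r),z)[:2]] for r in rs]); print(n,"width",np.median(q[:,1,1]-q[:,0,1]),"centre",np.median(q.mean(1)[:,1]),"x",q[:,0,0].mean(),"slopes",np.degrees([np.polyfit(q[:,k,0],q[:,k,1],1)[0] for k in(0,1)]))
print("strip rear x",np.median([T((c,edge(c,222,236,1)),30)[0] for c in list(range(248,384,6))]),"plate rear",np.median([T((c,edge(c,205,222,1)),28)[0] for c in range(190,440,10)]))
E
```

```text
[527.29 122.02  60.85] [179.94   0.13 163.69]
strip width 64.08315999805528 centre -1.0293657343094011 x 13.186509044054938 slopes [0.1  0.12]
foot width 39.89810491018052 centre -0.00470535027014396 x 14.581088712547247 slopes [0.1  0.64]
plate width 168.98886171009906 centre -0.9865418568876336 x 17.604779402723274 slopes [0.11 0.21]
strip rear x 22.437336755409497 plate rear 27.566410203242373
```

Request:
step_arm([
  {"dp": [0,-0.0055,0.01],"angular": [0,0,0],"fingers": 1},
  {"dp": [0,-0.0055,0.02],"angular": [0,0,0],"fingers": 1},
  {"dp": [0,-0.0055,0.03],"angular": [0,0,0],"fingers": 1},
  {"dp": [0,-0.0055,0.036],"angular": [0,0,0],"fingers": 1},
  {"dp": [0,-0.0055,0.036],"angular": [0,0,0],"fingers": 1},
  {"dp": [0,-0.0055,0.036],"angular": [0,0,0],"fingers": 1},
  {"dp": [0,-0.0055,0.036],"angular": [0,0,0],"fingers": 1},
  {"dp": [0,-0.0055,0.036],"angular": [0,0,0],"fingers": 1},
])

```text
time: 12.45
tool_pos: [526.1, 120.9, 52.5]
tcp_rot: [180.0, 0.0, 163.7]
ft_force: [-2.1, 0.5, 3.7]
finger_gap: 23.0
grip_force: 71.8
```

The underside is touching the strip (about 8 N of support), so I ease off slightly and advance into the ears.

Request:
step_arm([
  {"dp": [-0.02,0,-0.002],"angular": [0,0,0],"fingers": 1},
  {"dp": [-0.04,0,-0.002],"angular": [0,0,0],"fingers": 1},
  {"dp": [-0.07,0,-0.002],"angular": [0,0,0],"fingers": 1},
  {"dp": [-0.1,0,-0.002],"angular": [0,0,0],"fingers": 1},
  {"dp": [-0.13,0,-0.002],"angular": [0,0,0],"fingers": 1},
  {"dp": [-0.16,0,-0.002],"angular": [0,0,0],"fingers": 1},
  {"dp": [-0.175,0,-0.002],"angular": [0,0,0],"fingers": 1},
  {"dp": [-0.175,0,-0.002],"angular": [0,0,0],"fingers": 1},
])

```text
time: 13.45
tool_pos: [560.0, 110.8, 52.5]
tcp_rot: [180.0, 0.1, 163.7]
ft_force: [2.4, -0.6, -0.0]
finger_gap: 22.8
grip_force: 71.5
```

Request:
step_arm([
  {"dp": [-0.01,0,0],"angular": [0,0,0],"fingers": 1},
  {"dp": [-0.02,0,0],"angular": [0,0,0],"fingers": 1},
  {"dp": [-0.03,0,0],"angular": [0,0,0],"fingers": 1},
  {"dp": [-0.04,0,0],"angular": [0,0,0],"fingers": 1},
  {"dp": [-0.05,0,0],"angular": [0,0,0],"fingers": 1},
  {"dp": [-0.06,0,0],"angular": [0,0,0],"fingers": 1},
  {"dp": [-0.065,0,0],"angular": [0,0,0],"fingers": 1},
  {"dp": [-0.065,0,0],"angular": [0,0,0],"fingers": 1},
])

```text
time: 14.45
tool_pos: [571.3, 107.5, 52.5]
tcp_rot: [-180.0, -0.1, 163.7]
ft_force: [-6.5, 1.8, 7.7]
finger_gap: 23.2
grip_force: 72.4
```

Request:
step_arm([
  {"dp": [-0.005,0,0],"angular": [0,0,0],"fingers": 1},
  {"dp": [-0.01,0,0],"angular": [0,0,0],"fingers": 1},
  {"dp": [-0.015,0,0],"angular": [0,0,0],"fingers": 1},
  {"dp": [-0.018,0,0],"angular": [0,0,0],"fingers": 1},
  {"dp": [-0.018,0,0],"angular": [0,0,0],"fingers": 1},
  {"dp": [-0.018,0,0],"angular": [0,0,0],"fingers": 1},
  {"dp": [-0.018,0,0],"angular": [0,0,0],"fingers": 1},
  {"dp": [-0.018,0,0],"angular": [0,0,0],"fingers": 1},
])

```text
time: 15.45
tool_pos: [574.4, 106.6, 52.5]
tcp_rot: [-180.0, -0.1, 163.7]
ft_force: [-8.4, 2.6, 8.4]
finger_gap: 23.5
grip_force: 72.6
```

Request:
step_arm([
  {"dp": [-0.003,0,0],"angular": [0,0,0],"fingers": 1},
  {"dp": [-0.006,0,0],"angular": [0,0,0],"fingers": 1},
  {"dp": [-0.006,0,0],"angular": [0,0,0],"fingers": 1},
  {"dp": [-0.006,0,0],"angular": [0,0,0],"fingers": 1},
  {"dp": [-0.006,0,0],"angular": [0,0,0],"fingers": 1},
  {"dp": [-0.006,0,0],"angular": [0,0,0],"fingers": 1},
  {"dp": [-0.006,0,0],"angular": [0,0,0],"fingers": 1},
  {"dp": [-0.006,0,0],"angular": [0,0,0],"fingers": 1},
])

```text
time: 16.45
tool_pos: [575.4, 106.3, 52.5]
tcp_rot: [-180.0, -0.1, 163.7]
ft_force: [-9.4, 2.5, 8.6]
finger_gap: 23.5
grip_force: 72.7
```

Request:
step_arm([
  {"dp": [-0.003,0,0],"angular": [0,0,0],"fingers": 1},
  {"dp": [-0.006,0,0],"angular": [0,0,0],"fingers": 1},
  {"dp": [-0.008,0,0],"angular": [0,0,0],"fingers": 1},
  {"dp": [-0.008,0,0],"angular": [0,0,0],"fingers": 1},
  {"dp": [-0.008,0,0],"angular": [0,0,0],"fingers": 1},
  {"dp": [-0.008,0,0],"angular": [0,0,0],"fingers": 1},
  {"dp": [-0.008,0,0],"angular": [0,0,0],"fingers": 1},
  {"dp": [-0.008,0,0],"angular": [0,0,0],"fingers": 1},
])

```text
time: 17.45
tool_pos: [575.9, 106.2, 52.6]
tcp_rot: [-180.0, -0.3, 163.7]
ft_force: [-15.5, 3.7, 14.2]
finger_gap: 23.4
grip_force: 73.2
```

Force jumped to 16 N with only 0.5 mm of travel, which is rigid contact at the predicted 51.6 mm. One check picture before handing in.

```bash
python3 - <<'E'
from h import *
a=snapshot("side");b=snapshot("wrist")
c=cv2.resize(a[170:290,250:400],(500,400),interpolation=cv2.INTER_CUBIC);d=cv2.resize(b[200:480,180:460],(300,300))
o=np.zeros((400,800,3),np.uint8);o[:,:500]=c;o[:300,500:]=d;cv2.imwrite("pics/end.png",o)
p,R,s=tool();print(s["time"],p,s["ft_force"],s["grip_force"])
E
```

```text
17.55 [575.94702513 106.19444894  52.57463687] [-14.88280161   3.41914285  14.24265088] 73.22233479470015
```

View pics/end.png

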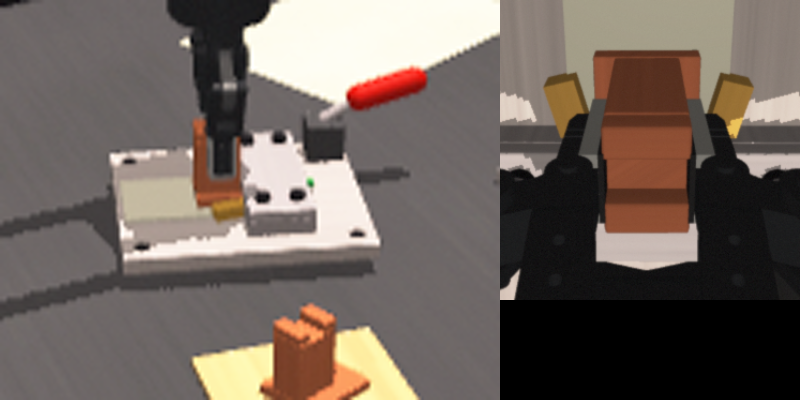

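The block sits against the lip, the green tail is standing out at crop pixel (310,183), and the insert is upright and centred between the ears. I'm handing in.

```bash
python3 -c "
from bench import *
print(hand_in())"
```

```text
the job is handed in; nothing more can be done
None
```

I handed the job in with the 40 mm insert still gripped at about 73 N and pressed home: its block is against the lip and the plunger's green tail is standing out. The judge returned no verdict.

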